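# Lock the abrasion tester's turntable

## Task

Lock the tester's turntable: with a fingertip against its red posts, turn the blue slotted disc until the slot lines up with the steel lock bar, then push the bar by its orange tab through the slot and fully home against the yellow stop. Push only: the bar stays down in its guide and is never lifted, and the weight, the jar and the rubber wheel standing around are left alone. Finish with the hand clear.

Things in the scene. Friction and masses are not known exactly. Their poses are not given: they have to be found in the camera images.
- station: Fixed white turntable station of an abrasion tester: a plate 400 x 170 x 26 mm with a dark red mat. Origin on the bench surface under the disc's axis; z up, +x the way the bar is pushed (plate from x = -290 to +110 mm, y = +-85 mm). Guide, disc slot, bar and keeper lie on its line y = 0. Its frame is 'the station frame' below; heights z are above the bench.
- guide (a point): Middle of the guide's floor at its end next to the disc (x = -50 mm, z = 34 mm in the station frame). The guide is an open-topped black channel from here back to x = -255 mm, with side walls up to z = 46 mm, 19 mm clear between them, 31 mm over their outsides. The bar lies in it.
- keeper (a point): Middle of the yellow stop wall's face at the keeper's floor (x = 80 mm, z = 33 mm in the station frame). The keeper is an open-topped aluminium pocket beyond the disc, x = 52 to 80 mm, 23 mm clear between its walls, 39 mm over them, walls up to z = 50 mm, the stop wall (12 mm thick) up to z = 54 mm.
- disc (a joint): Angle (rad) of the disc about its upright axis, anticlockwise from above. At 0 and at 3.14 (either will do) the slot is in line with the bar; at 1.57 it lies square across. Limits -0.4, 3.54; starts at 0.5 to 2.64. Turns stiffly (0.1 N m, some 3.5 N at a post), stays where left. Within about 0.06 rad of line the bar passes; its round nose straightens a slightly skewed disc.
- slot (a point): Point on the disc's axis at the level of its top face (z = 53 mm). Its x axis runs along the slot. The disc is 90 mm across, blue on top; the slot is a straight open-topped channel 22 mm wide right across its middle, its floor at z = 33.5 mm.
- post_a (a point): Centre of the top (z = 83 mm) of one of the two upright red posts fixed on the disc, 13 mm diameter, 30 mm tall above the disc's top face, 30 mm from the axis on the disc's own +y side (square to the slot).
- post_b (a point): Centre of the top of the other red post, the same, 30 mm from the axis on the disc's own -y side.
- bar: The loose steel lock bar lying in the guide, about 0.33 kg, 165 mm long, 16 mm wide and 16 mm tall, round-nosed. Origin at the centre of its underside; its x runs along it to the nose, along the station's +x. Home, its origin is at about x = -2.5 mm in the station's frame, z = 33.5 mm; at the start it is 140 to 156 mm short of that. It slides with about 2 N of friction.
- bar_nose (a point): Tip of the bar's nose at half its height; fully home it touches the yellow stop (x = 80 mm in the station's frame).
- bar_tab (a point): Middle of the back face (the face to push, looking to the bar's -x) of the orange upright tab at the bar's tail: 12 mm thick along the bar, 30 mm wide, rising from the bar's top to 46 mm above its underside (z = 50 to 80 mm); this point is 34 mm above the underside, in the plane of the bar's tail end.
- weight: Loose brass knobbed weight, 40 mm diameter, 54 mm tall, standing on the bench beside the station; leave alone. Origin at the centre of its underside.
- jar: Loose amber jar, 52 mm diameter, 70 mm tall, standing on the bench; leave alone. Origin at the centre of its underside.
- wheel: Loose black rubber abrading wheel, a ring of 52 mm diameter, 13 mm thick, lying on the bench; leave alone. Origin at the centre of its underside.
Things that resemble listed ones, but are neither listed nor needed, are in the scene too. There is more than one size of the bar; the job needs the smallest.

How it is judged (in metres and radians):
On the way, in this order (a step that is already met when the one before it is completed fails the run):
1. the disc's slot is lined up with the bar (angle between the x axis of slot and the x axis of station, either way round below 0.12 rad), for 0.2 s.
2. the bar is through the slot and home at the stop (x of bar_nose in the frame of station above 0.074 m and y of bar_nose in the frame of station between -0.006 and 0.006 m and y of bar_tab in the frame of station between -0.006 and 0.006 m and z of bar in the frame of station between 0.029 and 0.039 m and angle between bar's own z axis and vertical below 0.08 rad), for 0.2 s.
At the end, for the whole second after the job is handed in: The slot is within 0.12 rad of the bar's line; the bar lies flat in guide, slot and keeper with its nose within 6 mm of the yellow stop and 6 mm of the centre line; bar and disc are at rest; weight, jar and wheel are within 20 mm of where they stood, upright (all of step 2 and angle between the x axis of slot and the x axis of station, either way round below 0.12 rad and linear speed of bar below 0.02 m/s and velocity of joint disc between -0.05 and 0.05 rad/s and distance of each of weight, jar, wheel from where it was at the start of the episode below 0.02 m and angle between each of weight, jar, wheel's own z axis and vertical below 0.2 rad); the robot touches nothing.
It fails at once if the bar is lifted (more than 10 mm) or tipped (more than 0.2 rad) out of its guide (z of bar in the frame of station above 0.044 m or angle between bar's own z axis and vertical above 0.2 rad).
It fails at once if the weight, jar or wheel is moved more than 20 mm or tipped over (distance of any of weight, jar, wheel from where it was at the start of the episode above 0.02 m or angle between any of weight, jar, wheel's own z axis and vertical above 0.3 rad).
It also fails if it takes over 48 s, if anything falls off the work surface, if the arm or the gripper's body presses on something with over 40 N, if the wrist force passes 120 N, or if a joint passes its speed limit or range.

## Robot

A 6-joint arm with a two-finger parallel gripper is mounted at the origin on the work surface. World frame = base frame: x ahead of the robot, y to its left, z up, the work surface at z = 0. Lengths are in m, angles in degrees, forces in N, time in s.
With the tool pointing down it reaches from about 0.375 to 0.9 m from the base axis. Payload 3.1 kg.
Tool frame: the origin (TCP) lies on the centre line of the jaws, within the pads' length; the fingertips stand 25 mm ahead of it and the grasp point (between the pads) lies 6 mm ahead of it; z points along the fingers, y is the line along which they close (so a half turn about z gives the same grasp; the last joint's range is limited). The gripper opens to 87 mm and grips with 3 to 60 N. Pads are 19 mm wide; open, the fingers measure 117 mm over their backs; the gripper's body (75 mm by 190 mm) begins 51 mm behind the grasp point.
Start: joints at [54.173, 30.224, 82.088, -0, 67.689, -10.227], TCP at [0.27, 0.564, 0.248] pointing down, gripper open.
Joint ranges: [-176.69, 176.69], [-43.24, 126.21], [12.49, 139.97], [-82, 262], [0, 151.66], [-163.58, 163.58]. Speed limits (degrees/s): [159.86, 159.86, 180, 180, 180, 180].

## Interface

Orientations are given as a 3x3 rotation matrix whose columns are the frame's x, y, z axes.
In Python, from rig import bot, cams, models gives the robot as it stands. The module is installed in compiled form; this text tells all that it offers.
- The arm moves only by the shell command python3 -m handwheel 'ROWS' [OPENING]. ROWS is JSON, a list of rows, each a list of 6 numbers: the shift along the world's x, y, z each as a share of 1 m, from -1 to 1, then the turn, a rotation vector about the world's x, y, z each as a share of 2 rad, from -1 to 1. In form: [[dx, dy, dz, wx, wy, wz], ...]. A call has exactly 8 rows; each row is the pose to reach, as a shift and turn from the pose commanded when the call began; what a row does not reach only later rows make up. A row lasts 1/12 s, in which the tool goes at most 41.7 mm and 7.16 degrees, less where a joint would pass 70% of its speed; a pose out of reach is approached as far as the arm can. A call with a number of a shift or a turn outside -1 to 1 is refused whole. A call with a gripper value outside its range is refused whole. OPENING is the opening, from -1 (shut) to 1 (fully open), so that 0 is half open, set as the call begins (- or left out, the last holds). The fingers move at their own pace and stop on an object; the grip force is fixed at half the most. Time passes only in rows, so rows that repeat a pose let the fingers close, or fill a call up. It gives the time, the measured TCP pose, the force, the opening and the grip force at its end, in the units of the state.
- bot.read_state(): the state, without advancing time (a new reading comes with each control period).
- cams.capture(name): name is "scene" or "side" or "wrist"; returns (picture, depth): 384x512x3 uint8, blue, green, red; 384x512 float32, m along the optical axis (not along the pixel's ray), 0 where there is no reading.
- cams.calibration(name): a dict with "mtx" (3x3 intrinsics, pixels), "R" (3x3) and "t" (3): a world point X has camera coordinates R X + t; the wrist camera has in their place "tool_from_camera" (4x4, takes a point from camera to tool coordinates, whose origin is the TCP and whose axes are the flange's). Camera axes: x right, y down, z forward; pixel columns grow to the right and rows downward; lengths in m; the calibration is good to about 2 mm. A picture is of the moment at which its call begins: read the wrist's pose just before it. calibration takes no time and is no camera call.
- bot.hand_in(): hands the job in; it is judged then, once.
Trained networks look in the newest picture that a camera, given by its name, has taken for a name from the list of things; names that differ only in an ending like _2 or _b are one class to them, and where a whole thing is asked for, a point or a joint stands for the part that bears it (a point fixed in the world has none). Each returns a list of dicts, best first, with "conf" (0 to 1); they miss things now and then, are a little off and sometimes report something else, mostly with a low value. They report only what shows in the picture. A call takes as long as a camera call. They do not tell look-alikes from the thing itself.
- models.spot_in(query, camera): "position" ([column, row] in pixels, amid what is visible of it).
- models.tip_of(query, camera): "position" ([column, row] in pixels: a listed point, or the origin of a listed thing).
The state is a dict: "time_s": time; "joint_positions": joint angles; "qvel": joint speeds; "tau": joint torques, N m; "position": TCP position; "tcp_rot": TCP orientation; "force": force on the tool from outside, world axes, zero at the start; "moment": the same for the moment, N m; "opening": opening from 0.0 (shut) to 1.0 (fully open); "grasp_force": force on a finger pad.
Only numpy, scipy, OpenCV 4.12 (cv2) and the standard library are available. Lean on these libraries where they do the work, as an engineer would, in place of code of your own. Each camera call takes 0.05 s, during which the arm holds its last target. There are 200 camera calls.

## Working session

There is one attempt and no reset: what is moved stays moved. The work goes in short steps, Python scripts to look and compute and a shell command to move; the robot and the scene stay as the last step left them, time stands still between calls to the robot, and variables do not carry over. Pictures are saved under pics/ and viewed, at most 10 in all, crops included, and the job is handed in when it is done.

```bash
mkdir -p pics
cat > h.py <<'E'
import numpy as np, cv2
from rig import bot, cams, models
def ray(name,px,z):
    c=cams.calibration(name); R=np.array(c['R']);t=np.array(c['t']);K=np.array(c['mtx'])
    o=-R.T@t; d=R.T@np.linalg.solve(K,[px[0],px[1],1.]); return o+d*(z-o[2])/d[2]
E
python3 - <<'E'
from h import *
s=bot.read_state(); print(s['time_s'],s['position'],s['force'],s['opening']); print(np.round(s['tcp_rot'],3))
for n in ['scene','side','wrist']:
    im,d=cams.capture(n); cv2.imwrite(f'pics/{n}0.png',im); np.save(f'pics/{n}0.npy',d)
    if n!='wrist': print(n,-np.array(cams.calibration(n)['R']).T@cams.calibration(n)['t'])
    for q in ['station','guide','keeper','slot','post_a','bar_nose','bar_tab','bar','weight','jar','wheel']:
        r=models.tip_of(q,n)
        for k in r[:3]: print(n,q,np.round(k['position']),round(k['conf'],2), np.round(ray(n,k['position'],{'guide':.034,'keeper':.033,'slot':.053,'post_a':.083,'bar_nose':.042,'bar_tab':.068,'bar':.034}.get(q,0)),3) if n!='wrist' else '')
E
```

```text
0.0 [0.2695984  0.56312211 0.24659286] [-0.16916318 -0.0977434  -0.4163392 ] 0.9997917233453396
[[-0.902  0.432 -0.001]
 [ 0.432  0.902 -0.002]
 [ 0.    -0.002 -1.   ]]
scene [ 1.00389065 -0.51226787  0.68747824]
scene station [290. 196.] 0.94 [0.526 0.047 0.   ]
scene guide [273. 192.] 0.66 [ 0.507 -0.     0.034]
scene keeper [314. 179.] 0.81 [0.548 0.122 0.033]
scene slot [281. 174.] 0.6 [0.487 0.051 0.053]
scene slot [244. 206.] 0.6 [ 0.509 -0.104  0.053]
scene post_a [301. 174.] 0.94 [0.546 0.061 0.083]
scene post_a [280. 175.] 0.72 [0.513 0.02  0.083]
scene bar_nose [271. 193.] 0.78 [ 0.512 -0.013  0.042]
scene bar_nose [155. 179.] 0.76 [ 0.25  -0.204  0.042]
scene bar_nose [394. 277.] 0.63 [ 0.876 -0.013  0.042]
scene bar_tab [385. 196.] 0.98 [0.738 0.164 0.068]
scene bar_tab [ 78. 216.] 0.94 [ 0.27  -0.421  0.068]
scene bar_tab [213. 211.] 0.82 [ 0.482 -0.181  0.068]
scene bar [121. 205.] 0.8 [ 0.27  -0.319  0.034]
scene bar [386. 244.] 0.67 [0.815 0.062 0.034]
scene weight [279. 169.] 0.66 [0.421 0.112 0.   ]
scene weight [271. 192.] 0.31 [0.478 0.02  0.   ]
scene jar [210. 1
[... 377 characters left out ...]
ide slot [243. 192.] 0.62 [0.523 0.04  0.053]
side post_a [241. 178.] 0.89 [0.531 0.064 0.083]
side bar_nose [150. 307.] 0.93 [ 0.203 -0.234  0.042]
side bar_nose [350. 183.] 0.86 [ 0.813 -0.04   0.042]
side bar_nose [245. 210.] 0.65 [ 0.496 -0.025  0.042]
side bar_tab [272. 238.] 0.94 [ 0.475 -0.191  0.068]
side bar_tab [281. 158.] 0.59 [0.704 0.146 0.068]
side bar [315. 180.] 0.93 [0.748 0.033 0.034]
side bar [260. 227.] 0.86 [ 0.497 -0.098  0.034]
side bar [181. 350.] 0.85 [ 0.221 -0.34   0.034]
side weight [191. 207.] 0.7 [0.403 0.121 0.   ]
side weight [247. 210.] 0.65 [0.53  0.034 0.   ]
side jar [209. 261.] 0.76 [ 0.359 -0.117  0.   ]
side wheel [313. 223.] 0.54 [ 0.645 -0.105  0.   ]
```

View pics/scene0.png

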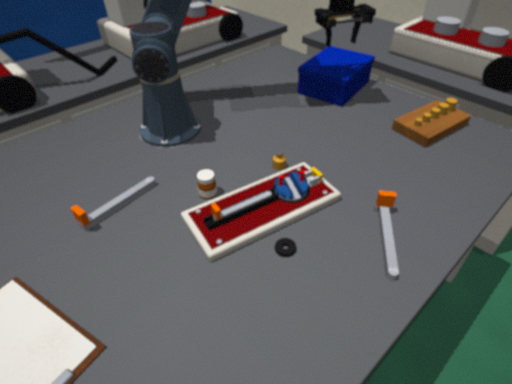

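View pics/side0.png

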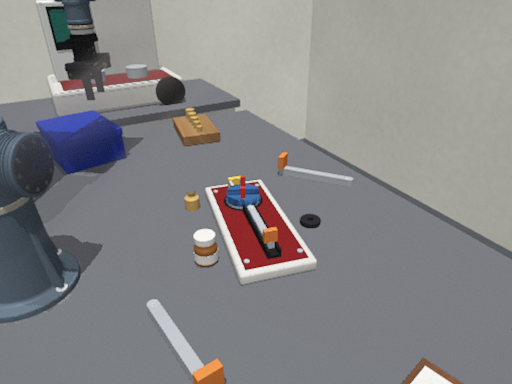

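Only one bar lies in the station guide; the two on the bench are decoys. The disc's axis is near (0.53, 0.045), with the bar running roughly along +y and the slot well across it. I'll go above it and look with the wrist camera.

```bash
python3 - <<'E'
from h import *
print(np.round(cams.calibration('wrist')['tool_from_camera'],3),np.round(cams.calibration('wrist')['mtx']))
E
python3 -m handwheel '[[0.02,-0.035,0.015,0,0,0],[0.04,-0.07,0.03,0,0,0],[0.06,-0.105,0.045,0,0,0],[0.08,-0.14,0.06,0,0,0],[0.1,-0.175,0.075,0,0,0],[0.12,-0.21,0.09,0,0,0],[0.14,-0.245,0.1,0,0,0],[0.16,-0.28,0.1,0,0,0]]' -1
```

```text
[[ 0.    -0.955 -0.295  0.081]
 [ 1.     0.     0.     0.   ]
 [-0.    -0.295  0.955 -0.136]
 [ 0.     0.     0.     1.   ]] [[304.   0. 255.]
 [  0. 304. 189.]
 [  0.   0.   1.]]
time_s: 2.47
position: [0.4284, 0.288, 0.3498]
tcp_rot: [[-0.902, 0.431, 0.005], [0.431, 0.902, 0.002], [-0.003, 0.004, -1.0]]
force: [0.7, 0.2, -0.7]
opening: 0.476
grasp_force: 0.0
```

```bash
python3 -m handwheel '[[0.01,-0.036,-0.008,0,0,0],[0.02,-0.072,-0.015,0,0,0],[0.03,-0.108,-0.02,0,0,0],[0.04,-0.144,-0.03,0,0,0],[0.05,-0.18,-0.04,0,0,0],[0.06,-0.216,-0.05,0,0,0.04],[0.07,-0.252,-0.05,0,0,0.08],[0.08,-0.28,-0.05,0,0,0.12]]' -1
cat >> h.py <<'E'
def wray(px,z,s):
    c=cams.calibration('wrist');T=np.array(c['tool_from_camera']);R=np.array(s['tcp_rot']);p=np.array(s['position'])
    o=R@T[:3,3]+p; d=R@T[:3,:3]@np.linalg.solve(np.array(c['mtx']),[px[0],px[1],1.]); return o+d*(z-o[2])/d[2]
Z={'guide':.034,'keeper':.033,'slot':.053,'post_a':.083,'bar_nose':.042,'bar_tab':.068,'bar':.034}
def look(name,qs=list(Z)):
    s=bot.read_state(); im,d=cams.capture('wrist'); cv2.imwrite(f'pics/{name}.png',im); np.save(f'pics/{name}.npy',d)
    print(s['time_s'],s['position'])
    for q in qs:
        for k in models.tip_of(q,'wrist')[:3]: print(q,np.round(k['position']),round(k['conf'],2),np.round(wray(k['position'],Z.get(q,0),s),4))
    return s,im,d
E
python3 - <<'E'
from h import *
look('w1',list(Z)+['station','weight','jar','wheel'])
E
```

```text
time_s: 3.13
position: [0.5067, 0.0065, 0.2967]
tcp_rot: [[-0.979, 0.203, -0.001], [0.203, 0.979, -0.0], [0.001, -0.001, -1.0]]
force: [0.0, 0.6, 0.9]
opening: 0.008
grasp_force: 0.0
3.1333 [0.50674091 0.00650845 0.2967461 ]
guide [250. 167.] 0.89 [ 0.5166 -0.0029  0.034 ]
keeper [349. 165.] 0.74 [0.5416 0.1278 0.033 ]
slot [290. 171.] 0.79 [0.5283 0.0481 0.053 ]
post_a [320. 182.] 0.75 [0.5416 0.0785 0.083 ]
post_a [266. 169.] 0.59 [0.5124 0.0183 0.083 ]
post_a [292. 171.] 0.5 [0.5206 0.0472 0.083 ]
bar_nose [241. 166.] 0.57 [ 0.5117 -0.0137  0.042 ]
bar_tab [107. 171.] 0.76 [ 0.4788 -0.1752  0.068 ]
bar_tab [410. 286.] 0.5 [0.7214 0.1828 0.068 ]
bar_tab [292. 171.] 0.2 [0.5246 0.0494 0.068 ]
bar [177. 167.] 0.93 [ 0.4975 -0.0989  0.034 ]
bar [266. 169.] 0.68 [0.5235 0.017  0.034 ]
bar [148.  58.] 0.53 [ 0.3594 -0.0958  0.034 ]
station [285. 162.] 0.56 [0.5267 0.0455 0.    ]
weight [326.  67.] 0.6 [0.4116 0.1218 0.    ]
jar [147.  58.] 0.84 [ 0.353  -0.1072  0.    ]
wheel [208. 249.] 0.57 [ 0.6407 -0.099   0.    ]
```

View pics/w1.png

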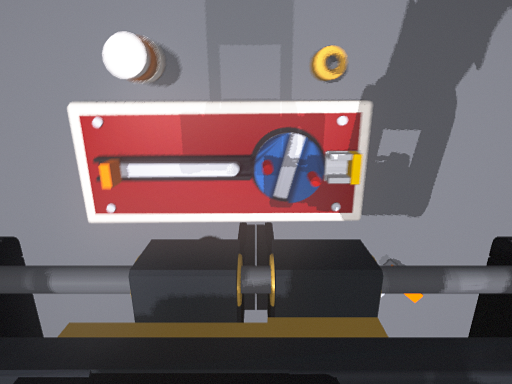

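The image shows the disc (centre ≈ (289,170)), posts at (267,169) and (318,181), slot about 74° across the line, tab at (107,172) and keeper at (342,167). All points agree with the axis at (0.527, 0.048) and station heading of about 78.5°. I'll turn the disc clockwise to 0 by pushing the post nearest the bar, orbiting the closed fingertip around the axis.

```bash
cat > plan.py <<'E'
from h import *
A=np.array([.5268,.048]);h=np.deg2rad(78.5);U=np.array([[np.cos(h),-np.sin(h)],[np.sin(h),np.cos(h)]])
def w(x,y): return A+U@[x,y]
def st(p): return U.T@(np.array(p)[:2]-A)
def fin(phi,off):
    f=np.deg2rad(phi);return w(*(0.03*np.array([np.cos(f),np.sin(f)])-off*np.array([np.sin(f),-np.cos(f)])))
def toolyaw(s): # tool x dir in station, deg
    v=U.T@np.array(s['tcp_rot'])[:2,0];return np.degrees(np.arctan2(v[1],v[0]))
E
python3 - <<'E'
from plan import *
s=bot.read_state();p=np.array(s['position']);print(np.round(s['joint_positions'],1),toolyaw(s))
q=fin(164.4,.03);print('pre',q-p[:2],'turn share',np.deg2rad(74.4-toolyaw(s))/2,'dz',.085-p[2])
for f in [164.4]+list(range(160,84,-6)): print(f,np.round(fin(f,.016)-q,4),'wz',round(np.deg2rad(f-164.4)/2,3))
E
```

```text
[-11.5  17.6  95.2   0.   67.2 -89.8] 89.73240351332059
pre [ 0.03318366 -0.0023637 ] turn share -0.13380046177589525 dz -0.21240839371916204
164.4 [-0.0125  0.0064] wz 0.0
160 [-0.0151  0.0064] wz -0.038
154 [-0.0186  0.0068] wz -0.091
148 [-0.0221  0.0076] wz -0.143
142 [-0.0255  0.0087] wz -0.195
136 [-0.0287  0.0102] wz -0.248
130 [-0.0318  0.012 ] wz -0.3
124 [-0.0346  0.0141] wz -0.353
118 [-0.0373  0.0165] wz -0.405
112 [-0.0396  0.0192] wz -0.457
106 [-0.0417  0.0221] wz -0.51
100 [-0.0434  0.0252] wz -0.562
94 [-0.0449  0.0284] wz -0.614
88 [-0.0459  0.0318] wz -0.667
```

```bash
python3 -m handwheel '[[0.01,0,-0.03,0,0,-0.05],[0.02,-0.002,-0.06,0,0,-0.1],[0.033,-0.002,-0.09,0,0,-0.134],[0.033,-0.002,-0.12,0,0,-0.134],[0.033,-0.002,-0.15,0,0,-0.134],[0.033,-0.002,-0.17,0,0,-0.134],[0.033,-0.002,-0.18,0,0,-0.134],[0.033,-0.002,-0.18,0,0,-0.134]]' -1
python3 - <<'E'
from plan import *
s,im,d=look('w2',['post_a','slot','bar_tab','keeper'])
print(st(s['position']),toolyaw(s))
E
```

```text
time_s: 4.4
position: [0.5385, 0.0077, 0.1152]
tcp_rot: [[-0.89, 0.457, -0.005], [0.457, 0.89, 0.001], [0.005, -0.001, -1.0]]
force: [-0.4, -0.1, -0.7]
opening: 0.003
grasp_force: 0.0
4.4 [0.53849051 0.00766671 0.11519173]
post_a [361. 187.] 0.97 [0.5402 0.0756 0.083 ]
post_a [255. 190.] 0.67 [0.5139 0.0201 0.083 ]
slot [302. 175.] 0.73 [0.5267 0.0492 0.053 ]
keeper [404. 136.] 0.65 [0.54   0.1269 0.033 ]
[-0.03719287 -0.01949698] 74.32039804119307
```

View pics/w2.png

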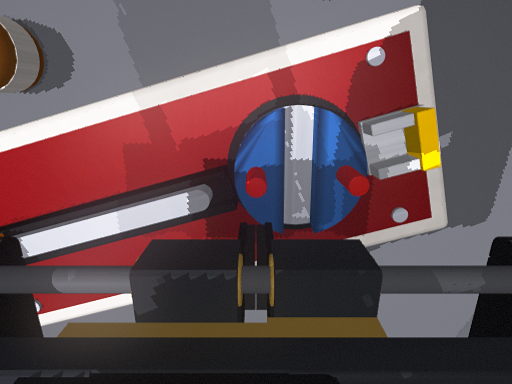

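The slot is upright in the image, with the fingertip directly behind the left post at (256,185). Now I'll go down and start pushing.

```bash
python3 -m handwheel '[[0,0,-0.02,0,0,0],[0,0,-0.03,0,0,0],[0,0,-0.03,0,0,0],[-0.006,0.003,-0.03,0,0,0],[-0.0125,0.0064,-0.03,0,0,0],[-0.0151,0.0064,-0.03,0,0,-0.038],[-0.0186,0.0068,-0.03,0,0,-0.091],[-0.0221,0.0076,-0.03,0,0,-0.143]]' -1
python3 -m handwheel '[[-0.0034,0.0011,0,0,0,-0.052],[-0.0066,0.0026,0,0,0,-0.105],[-0.0097,0.0044,0,0,0,-0.157],[-0.0125,0.0065,0,0,0,-0.21],[-0.0152,0.0089,0,0,0,-0.262],[-0.0175,0.0116,0,0,0,-0.314],[-0.0175,0.0116,0,0,0,-0.314],[-0.0175,0.0116,0,0,0,-0.314]]' -1
python3 - <<'E'
from plan import *
s,im,d=look('w3',['post_a','slot'])
print(st(s['position']),toolyaw(s),s['force'])
E
```

```text
time_s: 5.32
position: [0.5193, 0.0139, 0.0882]
tcp_rot: [[-0.722, 0.692, 0.005], [0.692, 0.722, -0.002], [-0.005, 0.002, -1.0]]
force: [2.2, -5.2, -2.8]
opening: 0.007
grasp_force: 2.4
time_s: 5.98
position: [0.4995, 0.0263, 0.0879]
tcp_rot: [[-0.184, 0.983, -0.001], [0.983, 0.184, -0.0], [-0.0, -0.001, -1.0]]
force: [-0.4, -2.5, 0.8]
opening: 0.005
grasp_force: 1.0
5.9833 [0.49947161 0.02628479 0.08790849]
post_a [374. 228.] 0.82 [0.5562 0.0538 0.083 ]
post_a [252. 231.] 0.78 [0.4958 0.0407 0.083 ]
post_a [306. 206.] 0.69 [0.5194 0.0591 0.083 ]
slot [306. 207.] 0.91 [0.5272 0.0487 0.053 ]
[-0.02672768  0.02245044] 22.089135537901818 [-0.40723736 -2.51394205  0.79088605]
```

View pics/w3.png

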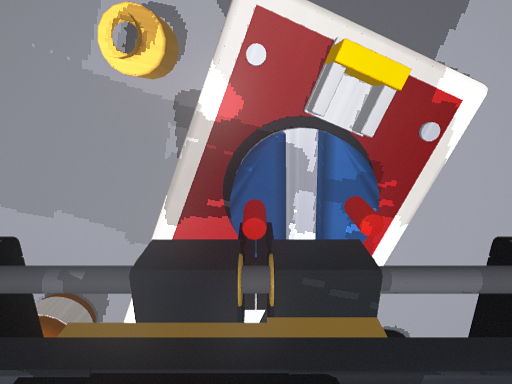

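Disc remains about 23° off and the tool is square with the slot. I'll finish the arc.

```bash
python3 -m handwheel '[[-0.0021,0.0029,0,0,0,-0.053],[-0.0038,0.006,0,0,0,-0.105],[-0.0053,0.0092,0,0,0,-0.157],[-0.0061,0.012,0,0,0,-0.192],[-0.0061,0.012,0,0,0,-0.192],[-0.0061,0.012,0,0,0,-0.192],[-0.0061,0.012,0,0,0,-0.192],[-0.0061,0.012,0,0,0,-0.192]]' -1
python3 - <<'E'
from plan import *
s,im,d=look('w4',['post_a','slot','keeper'])
print(st(s['position']),toolyaw(s),s['force'])
E
```

```text
time_s: 6.8
position: [0.4939, 0.0385, 0.0872]
tcp_rot: [[0.2, 0.98, -0.001], [0.98, -0.2, 0.0], [0.0, -0.001, -1.0]]
force: [-1.7, -0.9, 1.3]
opening: 0.004
grasp_force: 0.8
6.8 [0.49394247 0.03849595 0.08716065]
post_a [251. 229.] 0.66 [0.496 0.055 0.083]
slot [307. 207.] 0.77 [0.5283 0.0494 0.053 ]
keeper [304.  70.] 0.71 [0.5416 0.1259 0.033 ]
[-0.01586399  0.0303031 ] -0.011555564299624902 [-1.7159177  -0.942821    1.29568663]
```

View pics/w4.png

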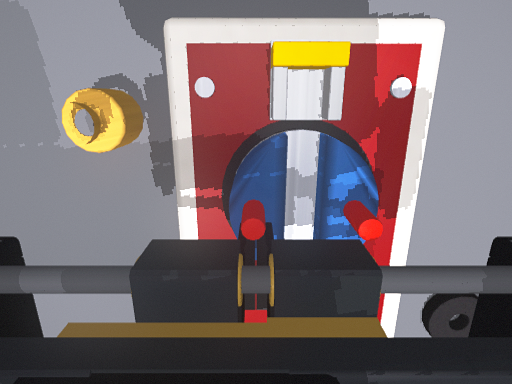

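Slot, keeper and plate edges all stand upright and parallel in the image (slot 286–318, keeper 271–343), so the disc is lined up. I'll back off, rise, and go behind the tab.

```bash
python3 -m handwheel '[[-0.002,-0.012,0,0,0,0],[-0.002,-0.015,0.03,0,0,0],[-0.004,-0.02,0.06,0,0,0],[-0.006,-0.05,0.09,0,0,0],[-0.008,-0.085,0.11,0,0,0],[-0.01,-0.125,0.12,0,0,0],[-0.012,-0.165,0.12,0,0,0],[-0.014,-0.2,0.12,0,0,0]]' -1
python3 -m handwheel '[[-0.004,-0.03,0,0,0,0],[-0.006,-0.045,0,0,0,0],[-0.006,-0.045,0,0,0,0],[-0.006,-0.045,0,0,0,0],[-0.006,-0.045,0,0,0,0],[-0.006,-0.045,0,0,0,0],[-0.006,-0.045,0,0,0,0],[-0.006,-0.045,0,0,0,0]]' -1
python3 - <<'E'
from plan import *
s,im,d=look('w5',['post_a','slot','keeper','bar_tab','bar_nose','guide'])
print(st(s['position']),toolyaw(s),s['force'])
E
```

```text
time_s: 7.67
position: [0.4816, -0.1646, 0.2089]
tcp_rot: [[0.201, 0.98, 0.005], [0.98, -0.201, -0.003], [-0.002, 0.006, -1.0]]
force: [0.7, -0.2, -0.4]
opening: 0.006
grasp_force: 0.0
time_s: 8.33
position: [0.4744, -0.2056, 0.2073]
tcp_rot: [[0.199, 0.98, -0.0], [0.98, -0.199, 0.0], [0.0, -0.0, -1.0]]
force: [0.2, -0.1, 0.0]
opening: 0.005
grasp_force: 0.0
8.3333 [ 0.47437105 -0.20555618  0.2073117 ]
bar_tab [255. 156.] 0.8 [ 0.4803 -0.1782  0.068 ]
bar_nose [ 31. 202.] 0.98 [ 0.2382 -0.1843  0.042 ]
[-0.25891862  0.00082545] 0.027851667625081022 [ 0.1550653  -0.12914682  0.0091888 ]
```

View pics/w5.png

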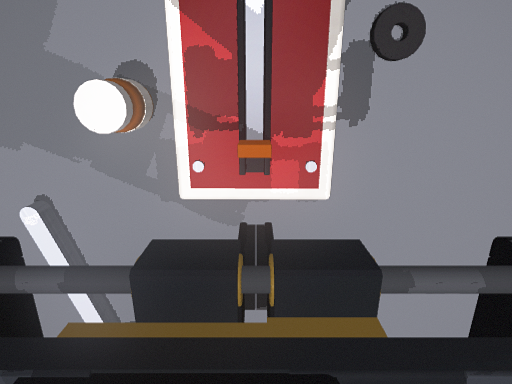

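Tab at (255,149) lies straight ahead of the hand, in line. Before pushing, a quick check of the disc with the scene camera while descending.

```bash
python3 -m handwheel '[[0,0,-0.04,0,0,0],[0,0,-0.08,0,0,0],[0,0,-0.11,0,0,0],[0,0,-0.123,0,0,0],[0,0,-0.123,0,0,0],[0,0,-0.123,0,0,0],[0,0,-0.123,0,0,0],[0,0,-0.123,0,0,0]]' -1
python3 - <<'E'
from plan import *
im,d=cams.capture('scene')
for k in models.tip_of('post_a','scene')[:3]: print(k, st(ray('scene',k['position'],.083)))
cv2.imwrite('pics/s6.png',cv2.resize(im[140:260,170:370],None,fx=4,fy=4,interpolation=cv2.INTER_CUBIC))
E
```

```text
time_s: 9.35
position: [0.4752, -0.2074, 0.0857]
tcp_rot: [[0.201, 0.98, 0.003], [0.98, -0.201, -0.002], [-0.001, 0.003, -1.0]]
force: [0.4, 0.0, -0.4]
opening: 0.004
grasp_force: 0.0
{'position': [294.3, 182.2], 'conf': 0.88} [-0.01601426 -0.03375462]
{'position': [282.7, 167.7], 'conf': 0.71} [-0.00732017  0.03083   ]
```

View pics/s6.png

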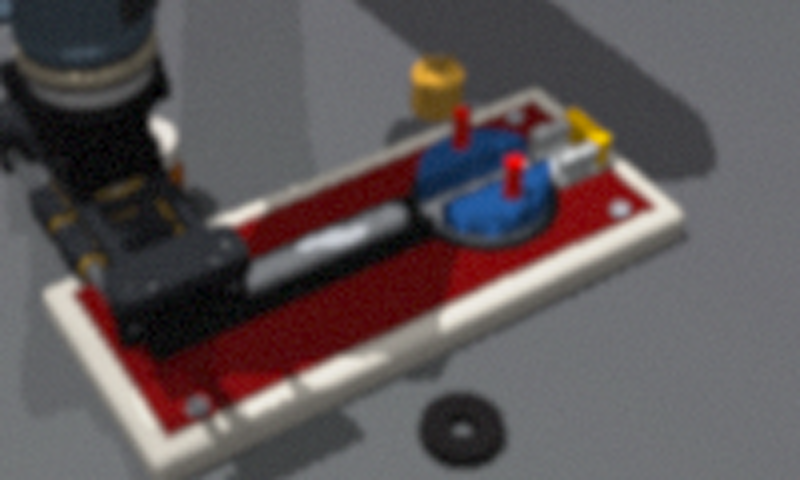

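The slot is in line with the bar. Now I'll push along (0.2, 0.98).

```bash
python3 -m handwheel '[[0.002,0.01,0,0,0,0],[0.004,0.02,0,0,0,0],[0.006,0.029,0,0,0,0],[0.008,0.038,0,0,0,0],[0.0095,0.047,0,0,0,0],[0.0115,0.056,0,0,0,0],[0.013,0.065,0,0,0,0],[0.015,0.074,0,0,0,0]]' -1
python3 - <<'E'
from plan import *
s=bot.read_state();print(st(s['position']),s['force'],s['position'])
E
```

```text
time_s: 10.12
position: [0.4902, -0.1326, 0.085]
tcp_rot: [[0.199, 0.98, 0.002], [0.98, -0.199, -0.002], [-0.002, 0.002, -1.0]]
force: [-1.2, -5.4, 4.4]
opening: 0.006
grasp_force: 2.8
[-1.84223934e-01 -1.31131583e-04] [-1.18527738 -5.37505607  4.44616511] [ 0.49020015 -0.13255173  0.08499129]
```

```bash
python3 -m handwheel '[[0.002,0.009,0,0,0,0],[0.0035,0.018,0,0,0,0],[0.0055,0.027,0,0,0,0],[0.007,0.036,0,0,0,0],[0.009,0.045,0,0,0,0],[0.011,0.054,0,0,0,0],[0.0125,0.062,0,0,0,0],[0.014,0.069,0,0,0,0]]' -1
python3 - <<'E'
from plan import *
s,im,d=look('w7',['bar_tab','bar_nose','post_a','keeper']);print(st(s['position']),s['force'],s['position'])
E
```

```text
time_s: 10.78
position: [0.5035, -0.0629, 0.0847]
tcp_rot: [[0.199, 0.98, 0.001], [0.98, -0.199, -0.001], [-0.001, 0.001, -1.0]]
force: [-1.2, -5.8, 3.7]
opening: 0.006
grasp_force: 2.8
10.7833 [ 0.50346247 -0.06294792  0.08466699]
bar_tab [254. 229.] 0.73 [ 0.5057 -0.0521  0.068 ]
post_a [328.  15.] 0.97 [0.5555 0.0411 0.083 ]
post_a [180.  14.] 0.91 [0.497  0.0533 0.083 ]
post_a [253.  75.] 0.42 [0.521  0.0248 0.083 ]
[-0.11337336  0.00074957] [-1.22840063 -5.7832073   3.72940456] [ 0.50346247 -0.06294792  0.08466699]
```

View pics/w7.png

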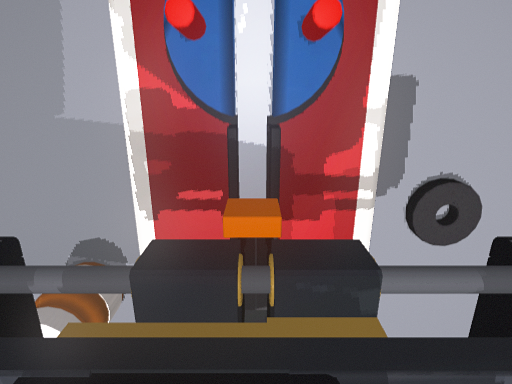

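The bar passes through the slot between the posts (180,14) and (328,15), and the disc stays square. About 18 mm are left, so I'll push slowly and watch for the stop force.

```bash
python3 -m handwheel '[[0.0008,0.004,0,0,0,0],[0.0015,0.0075,0,0,0,0],[0.002,0.01,0,0,0,0],[0.0025,0.0125,0,0,0,0],[0.003,0.0145,0,0,0,0],[0.0032,0.016,0,0,0,0],[0.0034,0.017,0,0,0,0],[0.0034,0.017,0,0,0,0]]' -1
python3 -m handwheel '[[0.0002,0.0005,0,0,0,0],[0.0002,0.001,0,0,0,0],[0.0003,0.0015,0,0,0,0],[0.0004,0.002,0,0,0,0],[0.0005,0.0025,0,0,0,0],[0.0006,0.003,0,0,0,0],[0.0006,0.003,0,0,0,0],[0.0006,0.003,0,0,0,0]]' -1
```

```text
time_s: 11.7
position: [0.5066, -0.0464, 0.0843]
tcp_rot: [[0.201, 0.98, -0.0], [0.98, -0.201, 0.0], [0.0, -0.0, -1.0]]
force: [-1.4, 0.1, -0.2]
opening: 0.004
grasp_force: 0.2
time_s: 12.37
position: [0.5075, -0.0456, 0.0845]
tcp_rot: [[0.199, 0.98, 0.001], [0.98, -0.199, -0.003], [-0.003, 0.001, -1.0]]
force: [-2.6, -9.3, -0.9]
opening: 0.003
grasp_force: 4.6
```

```bash
python3 -m handwheel '[[0.0002,0.001,0,0,0,0],[0.0004,0.002,0,0,0,0],[0.0006,0.003,0,0,0,0],[0.0006,0.003,0,0,0,0],[0.0006,0.003,0,0,0,0],[0.0006,0.003,0,0,0,0],[0.0006,0.003,0,0,0,0],[0.0006,0.003,0,0,0,0]]' -1
```

```text
time_s: 13.03
position: [0.5086, -0.0454, 0.0849]
tcp_rot: [[0.197, 0.98, 0.002], [0.98, -0.197, -0.007], [-0.007, 0.003, -1.0]]
force: [-4.4, -19.2, 0.8]
opening: 0.001
grasp_force: 10.0
```

Firm stop: 19 N with no further travel. I'll back off, rise and look.

```bash
python3 -m handwheel '[[-0.002,-0.01,0,0,0,0],[-0.005,-0.025,0,0,0,0],[-0.005,-0.025,0.03,0,0,0],[-0.005,-0.025,0.07,0,0,0],[-0.005,-0.025,0.11,0,0,0],[-0.003,-0.01,0.14,0,0,0],[0,0.01,0.16,0,0,0],[0.002,0.02,0.16,0,0,0]]' -1
python3 -m handwheel '[[0,0,0,0,0,0],[0,0,0,0,0,0],[0,0,0,0,0,0],[0,0,0,0,0,0],[0,0,0,0,0,0],[0,0,0,0,0,0],[0,0,0,0,0,0],[0,0,0,0,0,0]]' -1
python3 - <<'E'
from plan import *
s,im,d=look('w8',['bar_tab','bar_nose','post_a','keeper','slot']);print(st(s['position']),s['force'])
for q in ['bar_tab','bar_nose']:
  for k in models.tip_of(q,'wrist')[:2]: print(q,st(wray(k['position'],Z[q],s)))
E
```

```text
time_s: 13.7
position: [0.5124, -0.0195, 0.2491]
tcp_rot: [[0.201, 0.98, 0.01], [0.98, -0.201, -0.001], [0.001, 0.01, -1.0]]
force: [0.8, 0.1, 0.2]
opening: 0.004
grasp_force: 0.0
time_s: 14.37
position: [0.5097, -0.0209, 0.2439]
tcp_rot: [[0.201, 0.98, -0.001], [0.98, -0.201, 0.0], [0.0, -0.001, -1.0]]
force: [-0.2, -0.4, 0.4]
opening: 0.004
grasp_force: 0.0
14.3667 [ 0.50970987 -0.02093764  0.24393813]
bar_tab [261. 188.] 0.72 [ 0.5132 -0.0368  0.068 ]
bar_nose [254.  23.] 0.86 [0.5397 0.1257 0.042 ]
bar_nose [ 77. 312.] 0.44 [ 0.2379 -0.1644  0.042 ]
post_a [288. 109.] 0.58 [0.5543 0.0402 0.083 ]
post_a [224. 106.] 0.56 [0.4957 0.0551 0.083 ]
keeper [257.  24.] 0.66 [0.5422 0.1268 0.033 ]
keeper [146.  60.] 0.66 [0.4209 0.1169 0.033 ]
slot [259. 108.] 0.98 [0.5278 0.0455 0.053 ]
[-0.07096092  0.00300309] [-0.16203855 -0.41210042  0.44760315]
bar_tab [-0.08577557 -0.00359764]
bar_nose [0.07866672 0.00285294]
bar_nose [-0.26576958  0.24078062]
```

View pics/w8.png

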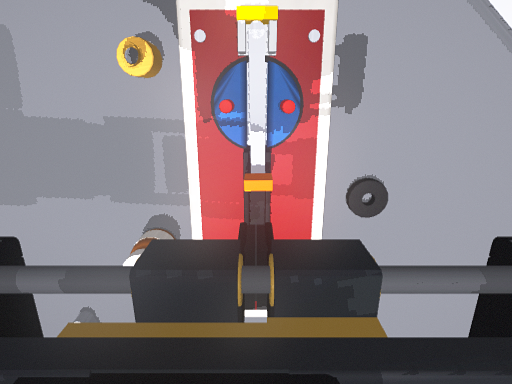

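The nose is against the yellow stop at (257,22), the tab at (258,180) is on the centre line, the disc is square, the bystanders are untouched and the hand is clear. Handing in.

```bash
python3 -c "
from rig import bot
print(bot.hand_in())"
```

```text
the job is handed in; nothing more can be done
None
```

I turned the disc into line and pushed the bar through the slot until it stopped firmly against the yellow stop. I then raised the hand clear and handed the job in at about 14 s; no verdict came back.

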